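# Release the green lane with the reach hook

## Robot

A 6-joint arm with a two-finger parallel gripper is mounted at the origin on the work surface. World frame = base frame: x ahead of the robot, y to its left, z up, the work surface at z = 0. Lengths are in mm, angles in rad, forces in N, time in s.
With the tool pointing down it reaches from about 350 to 875 mm from the base axis. Payload 4.2 kg.
Tool frame: the origin (TCP) lies at the very end of the fingers, on their centre line; the grasp point (between the pads) lies 19 mm behind it; z points along the fingers, y is the direction in which the jaws open and shut (so a half turn about z gives the same grasp; the last joint's range is limited). The gripper opens to 85 mm and grips with 20 to 120 N. Pads are 22 mm wide; open, the fingers measure 114 mm over their backs; the gripper's body (76 mm by 85 mm) begins 54 mm behind the grasp point. The pads swing forward as they close: fully open they stand 13 mm farther back than shut.
Start: joints at [-0.959, 0.385, 0.008, 0, -1.194, -0.259], TCP at [215.969, -586.478, 231.312] pointing down, gripper open.
Joint ranges: [-3.14, 3.14], [-1.21, 2.06], [-1.07, 1.41], [-3.16, 2.05], [-2.99, -0.16], [-3.1, 3.1]. Speed limits (rad/s): [2.79, 2.79, 3.14, 3.14, 3.14, 3.14].

## Interface

Orientations are given as a unit quaternion [x, y, z, w].
In Python, from bench import arm, optics, job gives the robot as it stands.
- The arm moves only by the tool send_rows, never from a script. Its argument "steps" is a list that holds one entry, the list of rows, each a list of 5 numbers: the shift along the tool's x, y, z in cm, then the turn about the tool's z in rad, then the opening, from 0 (shut) to 1 (fully open). A call has 1 to 10 rows; each row shifts and turns the pose as measured when the row begins, along the tool's axes as they then stand; what a row does not reach is not made up. A row lasts 1/12 s, in which the tool goes at most 41.7 mm and 7.16 degrees, less where a joint would pass 70% of its speed; a pose out of reach is approached as far as the arm can. A call with a gripper value outside its range is refused whole. The fingers move at their own pace and stop on an object; the grip force is fixed at half the most. Time passes only in rows, so rows that do not move let the fingers close. It gives the time, the measured TCP pose, the force and the opening at its end, in the units of the state.
- arm.read_state(): the state, without advancing time (a new reading comes with each control period).
- optics.get_image(name): name is "scene" or "top" or "wrist"; returns (picture, depth): 384x512x3 uint8, blue, green, red; 384x512 float32, mm along the optical axis (not along the pixel's ray), 0 where there is no reading.
- optics.get_calibration(name): a dict with "K" (3x3 intrinsics, pixels), "rvec" (rotation vector, rad) and "tvec" (3), from world to camera coordinates, as OpenCV has them; the wrist camera has in their place "hand_eye" (4x4, takes a point from camera to tool coordinates, whose origin is the TCP and whose axes are the flange's). Camera axes: x right, y down, z forward; pixel columns grow to the right and rows downward; lengths in mm; the calibration is good to about 2 mm. The wrist camera is an equidistant fisheye: a pixel r from the principal point sees the ray r / f radians off the axis. A picture is of the moment at which its call begins: read the wrist's pose just before it. get_calibration takes no time and is no camera call.
- job.job_done(): hands the job in, once; it reports no verdict.
The state is a dict: "clock": time; "joints": joint angles; "joint_vel": joint speeds; "joint_efforts": joint torques, N m; "position": TCP position; "ee_rot": TCP orientation; "contact_force": force on the tool from outside, world axes, zero at the start; "wrist_torque": the same for the moment, N m; "gripper_width": finger opening in mm.
Only numpy, scipy, OpenCV 4.12 (cv2) and the standard library are available. Lean on these libraries where they do the work, as an engineer would, in place of code of your own. Each camera call takes 0.05 s, during which the arm holds its last target. There are 200 camera calls.

## Task

Take the orange-handled reach hook off its black mat, reach over the yellow guard and use the hook to pull the green lever behind it fully towards the robot's side. Hands must not touch the levers, and the red lever must stay as it is. Then stand the hook back upright where it stood on its mat and let go.

Things in the scene. Friction and masses are not known exactly. Their poses are not given: they have to be found in the camera images.
- hook_grip (a point): Reach hook standing free on its fixed black mat (160x120x3 mm), 350 g. In mm: grey foot 90x64x14; upright orange grip block 70 long (x), 30 wide (y), top 130 above the underside, to be gripped across its width from above; bent steel rod ahead of it, balance point about 14 ahead. Point: on the grip's vertical centre line, 105 above the foot's underside. x along the rod, z up.
- hook_tip (a point): Lower end of the hook's bent rod (8 mm thick; all in mm). The rod leaves the middle of the grip block's front 7 above point hook_grip, runs straight along x, and bends straight down 260 ahead of hook_grip; this leg is 104 long and ends here, 260 ahead of and 97 below hook_grip. Same axes.
- guard: Fixed yellow mesh guard, 280 mm wide, 120 high, round the levers' front and sides, open above and behind. Origin on the bench midway between the levers; x square away from the front mesh (away from robot), y left, z up. Front mesh (12 thick) at x=-100, side meshes y=+-134, x -106 to -6. Lever hinges: x about 0, y about +-55 (sides vary), z 30; grey blocks to z 43. Bins on rollers from x=150.
- green_tip (a point): Centre of the green lever's crossbar: green bar 50 mm long (along guard y), 18 thick, on a 65 steel stem; 87 above the bench at either end of its swing, 95 half-way. It starts leaning away from the robot, about 25 to 30 beyond its hinge.
- green (a joint): Angle of the green lever, rad: 0 leans fully away from the robot (guard +x), 1.0 fully towards it (guard -x), against its stop. The crossbar travels 62 mm in all. About 1.5 N at the crossbar moves it; it stays where it is left.
- red (a joint): Angle of the red lever, same shape and meaning as the green one; starts leaning away; to be left alone.

How it is judged (in metres and radians):
On the way, in this order (a step that is already met when the one before it is completed fails the run):
1. the hook is lifted off its mat (height (world z) of hook_grip above 0.14 m), for 0.1 s.
2. the green lever is pulled towards the robot by the hook (value of joint green above 0.5 rad and contact force between hook and green above 0.05 N).
At the end, for the whole second after the job is handed in: The green lever stands within 0.15 rad of its stop on the robot's side, the red one still leans away (below 0.3 rad), and the hook stands at rest, upright within 8 degrees, its grip within 50 mm of where it was at the start, released (value of joint green above 0.85 rad and value of joint red below 0.3 rad and distance of hook_grip from where it was at the start of the episode below 0.05 m and angle between hook_grip's own z axis and vertical below 0.15 rad and linear speed of hook below 0.02 m/s); the robot touches nothing.
It fails at once if the red lever is moved (value of joint red above 0.3 rad).
It fails at once if the gripper or arm touches a lever (contact force between any of the fingers, the arm and green above 0.5 N or contact force between any of the fingers, the arm and red above 0.5 N).
It also fails if it takes over 54 s, if anything falls off the work surface, if the arm or the gripper's body presses on something with over 40 N, if the wrist force passes 120 N, or if a joint passes its speed limit or range.

## Working session

There is one attempt and no reset: what is moved stays moved. The work goes in short steps, Python scripts to look and compute and a tool call to move; the robot and the scene stay as the last step left them, time stands still between calls to the robot, and variables do not carry over. Pictures are saved under pics/ and viewed, about 8 in all and at most 12, crops included, and the job is handed in when it is done.

Besides the shell and the picture viewer there is one more tool, called in YAML: its name, and indented under it one key for each argument. send_rows: Moves the arm, as the interface text tells. Its arguments: {"type":"object","properties":{"steps":{"type":"array","items":{"type":"array","items":{"type":"array","items":{"type":"number"}}}}},"required":["steps"]}

```bash
mkdir -p pics; ls; cat > h.py <<'E'
import numpy as np, cv2
from scipy.spatial.transform import Rotation as R
from bench import arm, optics, job
def cloud(name):
    img,d=optics.get_image(name); c=optics.get_calibration(name); K=np.array(c["K"])
    v,u=np.mgrid[:384,:512]
    P=np.dstack([(u-K[0,2])/K[0,0]*d,(v-K[1,2])/K[1,1]*d,d])
    Rm=cv2.Rodrigues(np.array(c["rvec"],float))[0]; t=np.array(c["tvec"],float).ravel()
    W=(P-t)@Rm
    W[d==0]=np.nan
    return img,W
E
python3 - <<'E'
from h import *
s=arm.read_state(); print(s)
a,W=cloud("top"); b,V=cloud("scene")
np.savez("c.npz",a=a,W=W,b=b,V=V)
cv2.imwrite("pics/t.png",np.hstack([a,b])[:, :, :]); cv2.imwrite("pics/t.png",cv2.resize(np.vstack([a,b]),None,fx=.78,fy=.78))
for n,(i,w) in dict(top=(a,W),scene=(b,V)).items():
    h=cv2.cvtColor(i,cv2.COLOR_BGR2HSV)
    for c,(lo,hi) in dict(orange=(8,18),yellow=(22,34),green=(45,85),red=(0,5)).items():
        m=(h[...,0]>=lo)&(h[...,0]<=hi)&(h[...,1]>130)&(h[...,2]>60)
        k,l,st,ce=cv2.connectedComponentsWithStats(m.astype(np.uint8))
        for j in range(1,k):
            if st[j,4]>40:
                p=w[l==j]; print(n,c,st[j],ce[j].round(),np.nanmedian(p,0).round(),np.nanmin(p,0).round(),np.nanmax(p,0).round())
E
```

```text
pics
{'clock': 0.0, 'joints': array([-9.59424672e-01,  3.85539878e-01,  6.60540970e-03, -5.09605048e-04,
       -1.19399434e+00, -2.58593161e-01]), 'joint_vel': array([-2.67700113e-03, -5.07469788e-04,  1.62649445e-03,  7.06264074e-04,
        9.51621743e-05, -1.13568020e-03]), 'joint_efforts': array([ 4.41720908e-05, -3.92291272e+01,  1.88399702e+01,  4.18621391e+00,
       -4.62557116e-03, -2.23628348e-05]), 'position': array([ 215.75025139, -585.94710838,  230.22208886]), 'ee_rot': array([-1.75383344e-01,  9.84499614e-01,  1.06674526e-03, -2.34533893e-04]), 'contact_force': array([-0.13539928, -0.21501014,  0.28322163]), 'wrist_torque': array([-0.0338409 ,  0.00928897, -0.0262405 ]), 'gripper_width': 85.39740290099618}
top orange [ 420  133   78   90 4791] [458. 177.] [ 576. -620.  139.] [ 457. -775.   -7.] [ 698. -522.  148.]
top orange [298 220  24  28 359] [310. 233.] [ 433. -219.  131.] [ 398. -264.    7.] [ 478. -192.  139.]
top orange [ 61 237  35  35 407] [ 78. 254.] [388. 436.  49.] [339. 386.  -4.] [437. 486.  57.]
top yellow [154 176  87  38 427] [206. 202.] [521.  58. 1
[... 546 characters left out ...]
253  13  10  66] [415. 257.] [920. 125.  69.] [908. 108.  62.] [933. 137.  72.]
scene orange [207 286  10  17  82] [212. 293.] [ 762. -268.   37.] [ 745. -277.   12.] [ 769. -257.   41.]
scene orange [190 295  11  17  94] [195. 302.] [ 766. -308.   36.] [ 747. -317.   14.] [ 772. -297.   41.]
scene orange [222 302  10  18 100] [227. 310.] [ 817. -263.   36.] [ 801. -273.   11.] [ 823. -252.   40.]
scene orange [204 312  11  17 103] [209. 320.] [ 821. -303.   36.] [ 802. -313.   14.] [ 827. -292.   41.]
scene yellow [273 184   8  11  45] [276. 190.] [497.  51.  25.] [468.  31.  12.] [517.  62.  49.]
scene red [335 184  20   9 130] [345. 188.] [667. 141.  95.] [653. 118.  84.] [676. 169. 101.]
```

View pics/t.png

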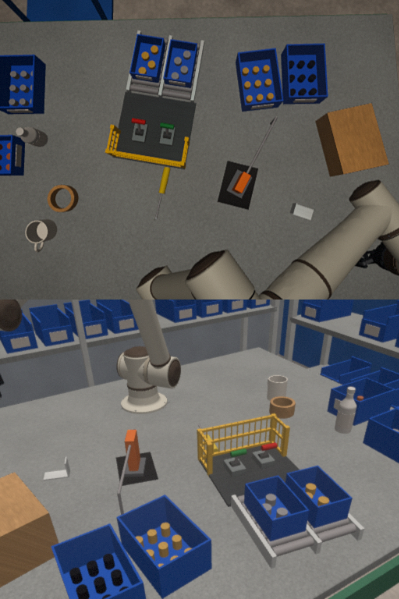

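The stacked picture shows the hook at top-image px (310,233), with its rod running up and to the right. The guard is at about (195,190), with the green bar at (214,161) and the red bar at (177,155). Next I'll measure the hook's pose, its yaw and the guard's yaw.

```bash
python3 - <<'E'
from h import *
z=np.load("c.npz"); a=z["a"];W=z["W"]; V=z["V"]; b=z["b"]
c=optics.get_calibration("top"); K=np.array(c["K"]);Rm=cv2.Rodrigues(np.array(c["rvec"],float))[0];t=np.array(c["tvec"],float).ravel()
C=-Rm.T@t
def cast(uv,h):
    r=np.c_[uv,np.ones(len(uv))]@np.linalg.inv(K).T@Rm
    return (C+r*((h-C[2])/r[:,2])[:,None])[:,:2]
print("cam",C.round())
h=cv2.cvtColor(a,cv2.COLOR_BGR2HSV)
m=(h[...,0]>=5)&(h[...,0]<=18)&(h[...,1]>130); m[:215]=0;m[255:]=0;m[:,:290]=0;m[:,330:]=0
top=m&(W[...,2]>122)
p=W[top]; v,u=np.nonzero(top); q=cast(np.c_[u,v],133.)
print("z top",np.nanmedian(p[:,2]),"grip depth",cv2.minAreaRect(p[:,:2].astype(np.float32)),"\n ray",cv2.minAreaRect(q.astype(np.float32)))
# rod: points 100..125 high near
x,y,zz=W[...,0],W[...,1],W[...,2]
m=(zz>95)&(zz<135)&(x>470)&(x<760)&(y>-420)&(y<-230)
l=W[m]; print("rod",m.sum()); 
if m.sum(): print(cv2.fitLine(l[:,:2].astype(np.float32),cv2.DIST_HUBER,0,.01,.01).ravel(),l[np.argsort(l[:,0])[-5:]].round())
h2=cv2.cvtColor(b,cv2.COLOR_BGR2HSV)
for n,hh,w in(("top",h,W),("scene",h2,V)):
  for col,lo,hi in(("green",40,90),("red",0,5)):
    m=(hh[...,0]>=lo)&(hh[...,0]<=hi)&(hh[...,1]>100)&(w[...,2]>75)&(w[...,2]<115)&(w[...,0]>600)&(w[...,0]<700)&(w[...,1]>-40)&(w[...,1]<200)
    p=w[m]
    if len(p)>5: print(n,col,len(p),cv2.minAreaRect(p[:,:2].astype(np.float32)),np.median(p[:,2]))
    if n=="top": v,u=np.nonzero(m); print(" ray",cv2.minAreaRect(cast(np.c_[u,v],96.).astype(np.float32)))
m=(h[...,0]>=20)&(h[...,0]<=35)&(h[...,1]>120)&(W[...,2]>108)&(W[...,0]>480)
p=W[m];print("guard",cv2.minAreaRect(p[:,:2].astype(np.float32)))
m=(W[...,0]>380)&(W[...,0]<520)&(W[...,1]>20)&(W[...,1]<240)
print("tallest in pull region",np.nanmax(W[m][:,2]))
cv2.imwrite("pics/hook.png",cv2.resize(a[130:270,140:400],None,fx=3,fy=3,interpolation=cv2.INTER_CUBIC))
E
```

```text
cam [ 374.  -77. 1425.]
z top 131.48672689066314 grip depth ((433.9597473144531, -221.06671142578125), (29.987028121948242, 69.78935241699219), 60.73647689819336) 
 ray ((433.5401916503906, -220.43980407714844), (30.137889862060547, 69.81228637695312), 60.487770080566406)
rod 404
[ 9.0331173e-01 -4.2898473e-01  5.7941803e+02 -2.9811649e+02] [[ 757. -373.   97.]
 [ 758. -236.   95.]
 [ 759. -241.  100.]
 [ 760. -376.   98.]
 [ 760. -238.   97.]]
top green 107 ((642.5828247070312, 41.651885986328125), (50.22745132446289, 16.236576080322266), 78.31889343261719) 96.25922288356152
 ray ((641.8069458007812, 41.393104553222656), (50.200984954833984, 16.857521057128906), 79.37635040283203)
top red 116 ((662.9740600585938, 145.03121948242188), (49.62279510498047, 18.31867027282715), 78.23658752441406) 93.53144575343214
 ray ((661.0127563476562, 143.89198303222656), (51.71969223022461, 17.850584030151367), 79.40242767333984)
scene green 124 ((646.43994140625, 39.16501998901367), (48.41179275512695, 19.68208122253418), 74.35816955566406) 98.80066330851011
scene red 137 ((664.3565063476562, 143.5215301513672), (51.22211837768555, 17.23173713684082), 76.64176940917969) 94.71732000950097
guard ((570.7314453125, 110.23654174804688), (281.7116394042969, 102.82514953613281), 79.79818725585938)
tallest in pull region 122.36906898232058
```

View pics/hook.png

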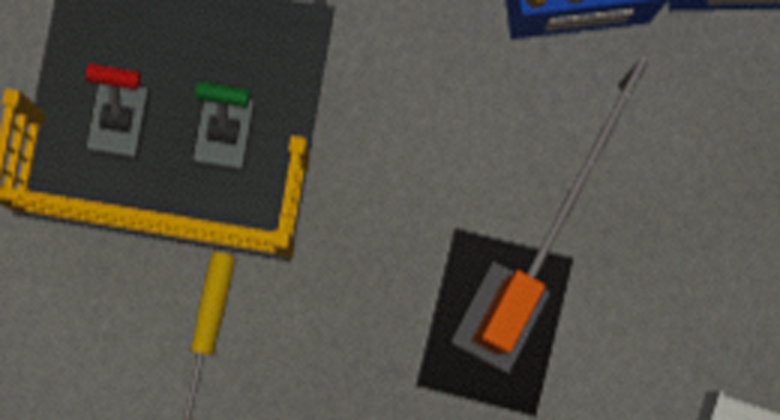

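The hook grip is at (434,-221) with yaw -29.5°. The guard's yaw is about -10.4°, and the green bar is at (642,41). The sizes match the given ones: 30x70, 50x17 and 282 wide. I'll turn the tool first.

send_rows:
  steps:
    - [[0,0,0,0.124,1],[0,0,0,0.124,1],[0,0,0,0.124,1],[0,0,0,0.124,1],[0,0,0,0.124,1],[0,0,0,0.124,1],[0,0,0,0.124,1],[0,0,0,0,1]]

```text
clock: 0.77
position: [214.8, -583.4, 224.9]
ee_rot: [0.262, 0.965, 0.005, -0.004]
contact_force: [-0.3, 0.4, 0.9]
gripper_width: 85.5
```

```bash
cat > g.py <<'E'
import sys
from h import *
s=arm.read_state(); r=R.from_quat(s["ee_rot"]); t=np.array(eval(sys.argv[1]),float); yaw=float(sys.argv[2])
M=r.as_matrix(); yt=np.degrees(np.arctan2(M[1,1],M[0,1]))
print("t",s["clock"],"pos",s["position"].round(1),"down",M[:,2].round(3),"yaw_y",yt.round(2),"turn needed",np.radians((yt-yaw+90)%180-90).round(3))
print("shift cm",((t-s["position"])@M/10).round(2),"F",s["contact_force"].round(1),"w",s["gripper_width"],"j",s["joints"].round(2))
E
python3 g.py "[444,-227,231]" 60.5
```

```text
t 0.7667 pos [ 214.8 -583.4  224.9] down [-0.005  0.011 -1.   ] yaw_y 59.63 turn needed -0.015
shift cm [-1.75 42.34 -0.31] F [-0.3  0.4  0.9] w 85.51085529774954 j [-0.96  0.39  0.   -0.   -1.19 -1.14]
```

send_rows:
  steps:
    - [[-0.2,4,-0.15,-0.002,1],[-0.2,4,-0.15,-0.002,1],[-0.2,4,-0.15,-0.002,1],[-0.2,4,-0.15,-0.002,1],[-0.2,4,-0.15,-0.002,1],[-0.2,4,-0.15,-0.002,1],[-0.2,4,-0.15,-0.002,1],[-0.2,4,-0.15,-0.002,1],[-0.2,4,-0.15,0,1],[0,2,-0.1,0,1]]

```text
clock: 1.6
position: [419.6, -251.2, 237.4]
ee_rot: [0.244, 0.97, 0.007, -0.007]
contact_force: [-0.6, 0.1, -0.0]
gripper_width: 85.5
```

```bash
python3 g.py "[444,-227,170]" 60.5
```

```text
t 1.6 pos [ 419.6 -251.2  237.4] down [-0.01   0.017 -1.   ] yaw_y 61.8 turn needed 0.023
shift cm [-1.12  3.22  6.76] F [-0.6  0.1 -0. ] w 85.51981586541496 j [-0.22  0.16 -0.29 -0.02 -1.14 -1.84]
```

send_rows:
  steps:
    - [[-0.6,1.6,0,0.012,1],[-0.5,1.4,0,0.012,1],[0,0,2,0,1],[0,0,2,0,1],[0,0,1.5,0,1],[0,0,0,0,1],[0,0,0,0,1]]

```text
clock: 2.18
position: [447.5, -221.4, 181.9]
ee_rot: [0.239, 0.971, 0.007, -0.005]
contact_force: [0.2, -0.4, 1.2]
gripper_width: 85.5
```

```bash
python3 g.py "[444,-227,90]" 60.5; python3 - <<'E'
from h import *
s=arm.read_state(); i,d=optics.get_image("wrist"); c=optics.get_calibration("wrist"); print({k:np.round(v,3).tolist() for k,v in c.items()})
cv2.imwrite("pics/w.png",i); np.savez("w.npz",i=i,d=d,p=s["position"],q=s["ee_rot"])
E
```

```text
t 2.1833 pos [ 447.5 -221.4  181.9] down [-0.007  0.017 -1.   ] yaw_y 62.34 turn needed 0.032
shift cm [-0.08 -0.76  9.18] F [ 0.2 -0.4  1.2] w 85.4679814815376 j [-0.14  0.22 -0.35 -0.02 -1.   -1.9 ]
{'K': [[297.319, 0.0, 254.827], [0.0, 297.319, 185.973], [0.0, 0.0, 1.0]], 'hand_eye': [[0.0, -0.948, -0.319, 82.931], [1.0, 0.0, 0.0, -0.532], [-0.0, -0.319, 0.948, -142.398], [0.0, 0.0, 0.0, 1.0]]}
```

View pics/w.png

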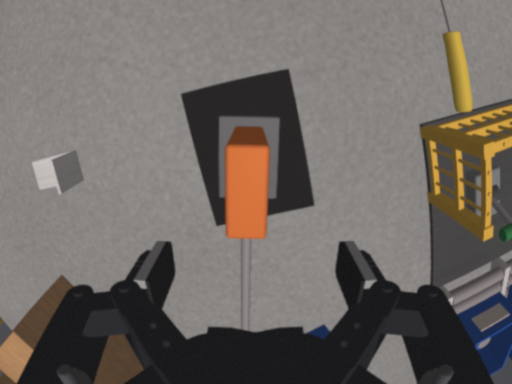

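The view shows the orange top face at about px (228–268, 147–237), with the fingers straddling it slightly off centre.

```bash
python3 - <<'E'
from h import *
z=np.load("w.npz"); c=optics.get_calibration("wrist");K=np.array(c["K"]);H=np.array(c["hand_eye"])
h=cv2.cvtColor(z["i"],cv2.COLOR_BGR2HSV); m=((h[...,0]>=5)&(h[...,0]<=18)&(h[...,1]>130)&(h[...,2]>180)); m[:120]=0;m[250:]=0;m[:,:215]=0;m[:,285:]=0
v,u=np.nonzero(m); x=(u-K[0,2])/K[0,0]; y=(v-K[1,2])/K[1,1]; r=np.hypot(x,y); r[r==0]=1e-9
ray=np.c_[np.sin(r)*x/r,np.sin(r)*y/r,np.cos(r)]
M=R.from_quat(z["q"]).as_matrix(); W=ray@H[:3,:3].T@M.T; o=z["p"]+M@H[:3,3]
P=o+W*((133-o[2])/W[:,2])[:,None]
print(u.min(),u.max(),v.min(),v.max(),cv2.minAreaRect(P[:,:2].astype(np.float32)))
E
```

```text
227 267 146 237 ((433.10638427734375, -220.21139526367188), (27.16568374633789, 66.67572021484375), 61.0006103515625)
```

send_rows:
  steps:
    - [[0,-0.7,0,0.03,1],[0,0,0,0,1],[0,0,2,0,1],[0,0,2,0,1]]

```text
clock: 2.57
position: [448.4, -229.9, 148.6]
ee_rot: [0.254, 0.967, 0.007, 0.003]
contact_force: [-0.7, -0.1, -0.4]
gripper_width: 85.8
```

```bash
python3 g.py "[444,-226.5,92]" 60.7
```

```text
t 2.5667 pos [ 448.4 -229.9  148.6] down [ 0.009  0.012 -1.   ] yaw_y 60.54 turn needed -0.003
shift cm [ 0.56 -0.01  5.66] F [-0.7 -0.1 -0.4] w 85.79135655535198 j [-0.16  0.26 -0.4  -0.02 -0.91 -1.91]
```

send_rows:
  steps:
    - [[0.4,0,1.5,0,1],[0,0,1.5,0,1],[0,0,1.5,0,1],[0,0,0.7,0,1],[0,0,0,0,1]]

```text
clock: 2.98
position: [445.9, -229.4, 96.1]
ee_rot: [0.255, 0.967, 0.007, 0.005]
contact_force: [-0.5, 0.6, -0.4]
gripper_width: 85.4
```

```bash
python3 g.py "[444,-226.5,92]" 60.7
```

```text
t 2.9833 pos [ 445.9 -229.4   96.1] down [ 0.014  0.011 -1.   ] yaw_y 60.41 turn needed -0.005
shift cm [0.32 0.15 0.41] F [-0.5  0.6 -0.4] w 85.44689426928666 j [-0.16  0.32 -0.47 -0.02 -0.77 -1.91]
```

send_rows:
  steps:
    - [[0.1,0.15,0.2,0,1],[0,0,0,0,0],[0,0,0,0,0],[0,0,0,0,0],[0,0,0,0,0],[0,0,0,0,0],[0,0,0,0,0],[0,0,0,0,0]]

```text
clock: 3.65
position: [448.6, -228.6, 98.6]
ee_rot: [0.255, 0.967, 0.007, 0.01]
contact_force: [-0.3, -0.4, -1.3]
gripper_width: 29.3
```

```bash
python3 g.py "[444,-226.5,92]" 60.7
```

```text
t 3.65 pos [ 448.6 -228.6   98.6] down [ 0.023  0.009 -1.   ] yaw_y 60.45 turn needed -0.004
shift cm [ 0.51 -0.05  0.66] F [-0.3 -0.4 -1.3] w 29.296849602960346 j [-0.16  0.32 -0.47 -0.02 -0.76 -1.92]
```

send_rows:
  steps:
    - [[0,0,-1,0,0],[0,0,-2,0,0],[0,0,-3,0,0],[0,0,-3,0,0],[0,0,-3,0,0],[0,0,-2,0,0]]

```text
clock: 4.15
position: [438.8, -228.1, 237.8]
ee_rot: [0.256, 0.967, 0.008, -0.002]
contact_force: [0.8, -0.3, -3.4]
gripper_width: 29.4
```

```bash
python3 g.py "[444,-226.5,245]" 60.7;  python3 - <<'E'
from h import *
s=arm.read_state(); i,d=optics.get_image("wrist"); b,_=optics.get_image("scene")
cv2.imwrite("pics/w2.png",cv2.resize(np.vstack([i,b]),None,fx=.78,fy=.78))
E
```

```text
t 4.15 pos [ 438.8 -228.1  237.8] down [-0.001  0.016 -1.   ] yaw_y 60.27 turn needed -0.007
shift cm [-0.37  0.41 -0.72] F [ 0.8 -0.3 -3.4] w 29.419425043341413 j [-0.16  0.16 -0.28 -0.02 -1.13 -1.92]
```

View pics/w2.png

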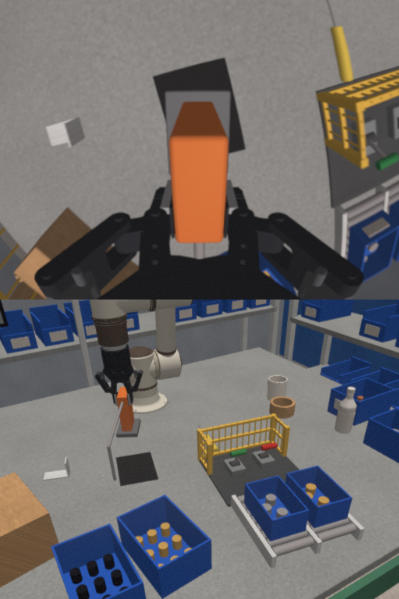

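The hook is lifted clear with a load of 3.4 N. Next I'll carry it over the guard.

send_rows:
  steps:
    - [[0.8,1.6,-0.6,0,0],[1.6,3.2,-0.4,0,0],[1.6,3.2,-0.15,0,0],[1.6,3.2,-0.15,0,0],[1.6,3.2,-0.15,0,0],[1.6,3.2,-0.15,0,0],[1.6,3.2,-0.15,0,0],[1.6,3.2,-0.15,0,0],[1,2,-0.1,0,0],[0,0,0,0,0]]

```text
clock: 5.08
position: [447.8, 73.1, 250.3]
ee_rot: [0.262, 0.965, 0.006, -0.013]
contact_force: [-0.5, 0.1, -3.0]
gripper_width: 29.1
```

```bash
python3 g.py "[462,157,245]" 60.5
```

```text
t 5.0833 pos [447.8  73.1 250.3] down [-0.021  0.018 -1.   ] yaw_y 59.6 turn needed -0.016
shift cm [3.01 7.95 0.65] F [-0.5  0.1 -3. ] w 29.05188535221821 j [ 0.5   0.08 -0.34 -0.03 -1.16 -2.59]
```

send_rows:
  steps:
    - [[1,3,0,-0.045,0],[0.8,3,0,-0.045,0],[0,0.5,0,0,0],[0,0,0,0,0]]

```text
clock: 5.42
position: [458.9, 141.0, 244.4]
ee_rot: [0.216, 0.976, 0.003, -0.018]
contact_force: [-0.5, 0.3, -3.0]
gripper_width: 29.0
```

```bash
python3 g.py "[451,137,245]" 65;  python3 - <<'E'
from h import *
i,_=optics.get_image("top"); b,_=optics.get_image("scene")
cv2.imwrite("pics/w3.png",cv2.resize(np.hstack([i[120:280,110:310],b[120:280,150:350]]),None,fx=2,fy=2))
E
```

```text
t 5.4167 pos [458.9 141.  244.4] down [-0.034  0.013 -0.999] yaw_y 65.05 turn needed 0.001
shift cm [ 0.55 -0.7  -0.04] F [-0.5  0.3 -3. ] w 29.004555352387023 j [ 0.62  0.14 -0.28 -0.03 -1.17 -2.61]
```

View pics/w3.png

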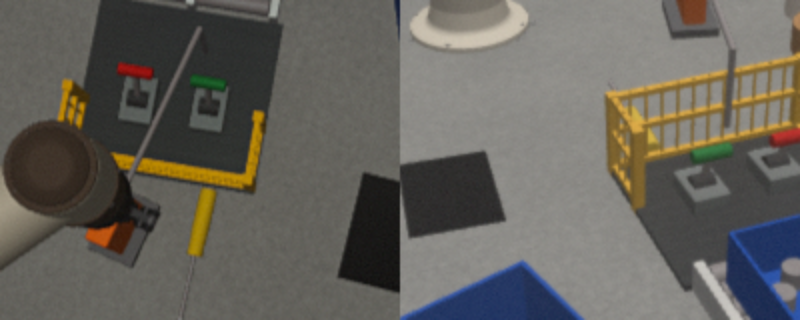

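Both levers still lean away. The rod's bend shows at px (198,30) in the left crop, which is beyond the green bar at (208,83). I'll measure the tip.

```bash
cat > tip.py <<'E'
from h import *
for n in("top","scene"):
    i,W=cloud(n)
    x,y,z=W[...,0],W[...,1],W[...,2]
    m=(z>130)&(x>560)&(x<740)&(y>-60)&(y<150)&(z<330)
    p=W[m]
    if n=="top":
        f=p[p[:,0]>p[:,0].max()-12]; print(n,len(p),"bend",np.median(f,0).round(1),"xmax",p[:,0].max().round(1))
        print(p[np.argsort(p[:,0])[::-max(1,len(p)//8)]].round())
    else:
        m=(z>60)&(x>570)&(x<740)&(y>-60)&(y<110)&(z<330)
        h=cv2.cvtColor(i,cv2.COLOR_BGR2HSV); m&=(h[...,1]<70)
        p=W[m]; p=p[p[:,0]>np.percentile(p[:,0],50)]
        for a in range(60,300,20):
            q=p[(p[:,2]>=a)&(p[:,2]<a+20)]
            if len(q)>3: print(n,a,len(q),np.median(q,0).round(1),q[:,2].min().round(1))
E
python3 tip.py
```

```text
top 205 bend [674.6  35.9 216.3] xmax 682.0
[[682.  34. 249.]
 [674.  34. 187.]
 [668.  43. 253.]
 [650.  51. 255.]
 [633.  61. 254.]
 [616.  66. 253.]
 [598.  75. 255.]
 [580.  78. 257.]
 [563.  88. 255.]]
scene 140 12 [677.2  35.2 155.1] 150.4
scene 160 21 [677.1  35.  169.5] 160.9
scene 180 23 [679.1  34.1 190.7] 181.5
scene 200 23 [679.8  34.2 209.6] 200.3
scene 220 27 [680.6  33.3 233. ] 221.2
scene 240 25 [680.9  34.8 250.3] 240.5
```

send_rows:
  steps:
    - [[0,0,1.5,0,0],[0,0,2,0,0],[0,0,2,0,0],[0,0,2,0,0],[0,0,0.7,0,0],[0,0,0,0,0]]

```text
clock: 6.12
position: [456.8, 134.0, 163.5]
ee_rot: [0.222, 0.975, 0.005, -0.015]
contact_force: [1.2, 0.2, -3.5]
gripper_width: 29.0
```

```bash
python3 g.py "[451,137,157]" 65; sed -i 's/m=(z>60)/m=(z>50)/;s/range(60/range(40/' tip.py;  python3 tip.py | grep -v "\["; python3 tip.py | grep scene
```

```text
t 6.1167 pos [456.8 134.  163.5] down [-0.027  0.016 -1.   ] yaw_y 64.34 turn needed -0.012
shift cm [0.63 0.02 0.67] F [ 1.2  0.2 -3.5] w 28.979556767397554 j [ 0.61  0.21 -0.42 -0.04 -0.96 -2.61]
scene 60 6 [676.4  29.8  77.1] 72.8
scene 80 24 [676.6  28.9  89.9] 80.6
scene 100 25 [677.5  28.6 110.1] 100.4
scene 120 17 [678.   28.6 128.5] 121.0
scene 140 29 [678.2  27.7 149.9] 140.3
scene 160 26 [679.4  27.9 172.9] 161.2
```

send_rows:
  steps:
    - [[0,0.2,0.6,0,0],[0.8,-0.1,0,0,0],[1,-0.2,0,0,0],[1,-0.25,0,0,0],[1,-0.25,0,0,0],[1,-0.25,0,0,0]]

```text
clock: 6.82
position: [413.0, 151.5, 165.1]
ee_rot: [0.221, 0.975, 0.011, -0.007]
contact_force: [1.4, -1.1, -1.4]
gripper_width: 29.3
```

```bash
python3 g.py "[374,149,155]" 65; python3 - <<'E'
from h import *
i,W=cloud("scene"); h=cv2.cvtColor(i,cv2.COLOR_BGR2HSV)
z=W[...,2]; m=(h[...,0]>=40)&(h[...,0]<=90)&(h[...,1]>100)&(z>70)&(z<120)&(W[...,0]>540)&(W[...,0]<700)&(W[...,1]>-40)&(W[...,1]<200)
print("green",np.median(W[m],0).round(1),m.sum())
cv2.imwrite("pics/w4.png",cv2.resize(i[140:260,220:380],None,fx=4,fy=4))
E
python3 tip.py | grep scene
```

```text
t 6.8167 pos [413.  151.5 165.1] down [-0.009  0.024 -1.   ] yaw_y 64.45 turn needed -0.01
shift cm [ 3.39 -1.93  1.03] F [ 1.4 -1.1 -1.4] w 29.28685597437219 j [ 0.71  0.13 -0.51 -0.03 -0.92 -2.7 ]
green [622.3  36.9 101.9] 88
scene 60 7 [629.2  46.1  76.5] 71.9
scene 80 21 [630.1  46.2  90.5] 81.8
scene 100 19 [630.2  45.  110.9] 101.0
scene 120 27 [631.6  44.5 129.8] 121.0
scene 140 18 [633.2  43.7 149.6] 140.5
scene 160 24 [633.1  44.2 171.4] 161.5
```

View pics/w4.png

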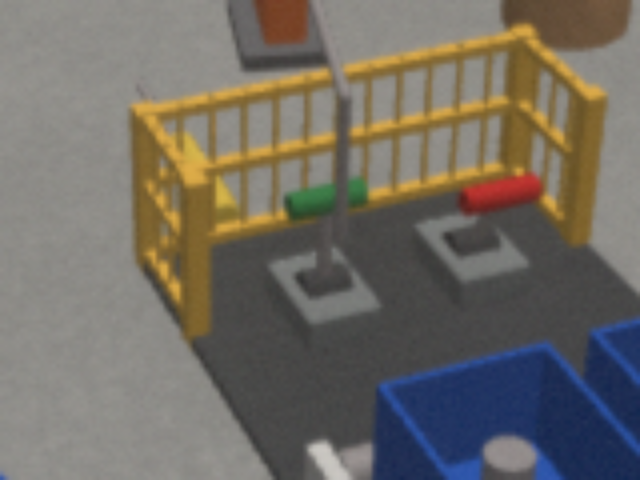

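The leg is behind the green bar and the lever is part-way over. The red lever is untouched. I'll keep pulling.

send_rows:
  steps:
    - [[0.8,-0.15,0.25,0,0],[0.8,-0.15,0.25,0,0],[0.8,-0.15,0.25,0,0],[0.8,-0.15,0.2,0,0]]

```text
clock: 7.3
position: [383.1, 161.4, 156.0]
ee_rot: [0.22, 0.975, 0.013, -0.004]
contact_force: [43.2, -21.6, -22.9]
gripper_width: 29.4
```

```bash
cat > gr.py <<'E'
from h import *
for n in("scene","top"):
    i,W=cloud(n); h=cv2.cvtColor(i,cv2.COLOR_BGR2HSV); z=W[...,2]
    for c,lo,hi in(("green",40,90),("red",0,5)):
        m=(h[...,0]>=lo)&(h[...,0]<=hi)&(h[...,1]>100)&(z>70)&(z<120)&(W[...,0]>540)&(W[...,0]<700)&(W[...,1]>-40)&(W[...,1]<200)
        p=W[m]
        if len(p): print(n,c,m.sum(),np.median(p,0).round(1),"gx from green start",((np.median(p,0)[:2]-[642.5,41.])@[.984,-.18]).round(1))
E
python3 g.py "[374,149,155]" 65; python3 gr.py; python3 tip.py | grep scene
```

```text
t 7.3 pos [383.1 161.4 156. ] down [-0.001  0.026 -1.   ] yaw_y 64.59 turn needed -0.007
shift cm [ 0.29 -1.51  0.07] F [ 43.2 -21.6 -22.9] w 29.35641666832395 j [ 0.78  0.1  -0.58 -0.03 -0.87 -2.78]
scene green 73 [591.2  42.5  95.3] gx from green start -50.7
scene red 135 [666.7 141.5  95.1] gx from green start 5.7
top green 93 [586.7  48.7  93.3] gx from green start -56.3
top red 116 [661.1 144.6  94. ] gx from green start -0.3
scene 40 18 [610.2  44.4  55.4] 51.1
scene 60 21 [605.2  49.9  68.7] 60.1
scene 80 13 [604.4  55.3  90.8] 82.2
scene 100 15 [604.8  54.4 111.1] 100.6
scene 120 12 [605.1  54.4 130.5] 120.0
scene 140 17 [606.2  52.8 152.5] 141.0
scene 160 11 [604.8  54.4 167.1] 161.6
```

send_rows:
  steps:
    - [[0,0,0,0,0],[-0.1,0,0,0,0]]

```text
clock: 7.67
position: [384.2, 159.9, 154.9]
ee_rot: [0.22, 0.975, 0.011, -0.003]
contact_force: [-0.1, 1.1, -2.5]
gripper_width: 29.3
```

```bash
cat > bar.py <<'E'
from h import *
a,W=cloud("top"); c=optics.get_calibration("top"); K=np.array(c["K"]);Rm=cv2.Rodrigues(np.array(c["rvec"],float))[0];t=np.array(c["tvec"],float).ravel();C=-Rm.T@t
h=cv2.cvtColor(a,cv2.COLOR_BGR2HSV)
for n,lo,hi in(("green",40,90),("red",0,5)):
    m=(h[...,0]>=lo)&(h[...,0]<=hi)&(h[...,1]>100)&(W[...,2]>70)&(W[...,2]<115)&(W[...,0]>540)&(W[...,0]<700)&(W[...,1]>-40)&(W[...,1]<200)
    v,u=np.nonzero(m); r=np.c_[u,v,np.ones(len(u))]@np.linalg.inv(K).T@Rm
    P=(C+r*((96-C[2])/r[:,2])[:,None])[:,:2].astype(np.float32); q=cv2.minAreaRect(P)
    print(n,q,"travel",((np.array(q[0])-((641.8,41.4) if n=="green" else (661,143.9)))@[.984,-.18]).round(1))
E
python3 g.py "[374,149,155]" 65; python3 bar.py; python3 gr.py; python3 - <<'E'
from h import *
i,_=optics.get_image("scene"); j,_=optics.get_image("top")
cv2.imwrite("pics/w5.png",np.hstack([cv2.resize(i[140:260,220:340],(480,480)),cv2.resize(j[140:240,160:260],(300,480))]))
E
```

```text
t 7.6667 pos [384.2 159.9 154.9] down [-0.001  0.023 -1.   ] yaw_y 64.57 turn needed -0.008
shift cm [ 0.46 -1.42 -0.03] F [-0.1  1.1 -2.5] w 29.325977964910283 j [ 0.77  0.1  -0.58 -0.02 -0.87 -2.77]
green ((586.8391723632812, 48.16930389404297), (44.71302795410156, 16.525571823120117), 80.20482635498047) travel -55.3
red ((660.7786865234375, 143.93496704101562), (51.719696044921875, 18.313806533813477), 79.3756103515625) travel -0.2
scene green 74 [591.6  42.6  95.3] gx from green start -50.4
scene red 137 [666.3 141.1  94.5] gx from green start 5.4
top green 89 [586.1  48.8  93.9] gx from green start -56.9
top red 114 [660.9 144.4  93.4] gx from green start -0.5
```

View pics/w5.png

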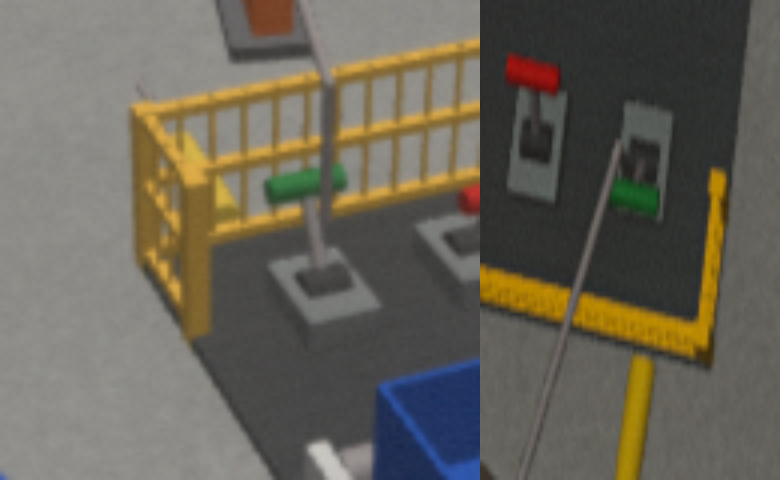

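The green lever has travelled about 56 mm, with a 53 N spike, so it is probably at its stop. The leg sits near the bar's left end, px (615,190) in the right crop. I'll shift sideways towards the bar's centre and pull once more to confirm.

send_rows:
  steps:
    - [[-0.4,-0.4,0,0,0],[-0.1,-0.4,0,0,0],[0.2,-0.1,0,0,0],[0.4,-0.1,0,0,0],[0.4,-0.1,0,0,0],[0.4,-0.1,0,0,0]]

```text
clock: 8.42
position: [380.6, 156.4, 158.9]
ee_rot: [0.215, 0.976, 0.018, 0.008]
contact_force: [39.9, -19.7, -22.8]
gripper_width: 29.3
```

```bash
python3 g.py "[374,149,155]" 65; python3 bar.py; python3 gr.py; python3 tip.py | grep scene
```

```text
t 8.4167 pos [380.6 156.4 158.9] down [ 0.024  0.032 -0.999] yaw_y 65.16 turn needed 0.003
shift cm [ 0.29 -0.96  0.35] F [ 39.9 -19.7 -22.8] w 29.33825683540433 j [ 0.78  0.07 -0.61 -0.01 -0.85 -2.78]
green ((586.2118530273438, 47.09501266479492), (42.40335464477539, 16.23257827758789), 79.48528289794922) travel -55.7
red ((660.7786865234375, 143.93496704101562), (51.719696044921875, 18.313806533813477), 79.3756103515625) travel -0.2
scene green 73 [591.8  42.1  95.7] gx from green start -50.1
scene red 135 [666.5 140.7  95.1] gx from green start 5.7
top green 88 [586.5  47.7  93.3] gx from green start -56.4
top red 114 [661.4 144.6  93.6] gx from green start -0.0
scene 40 18 [609.2  45.1  53.5] 50.3
scene 60 20 [605.1  47.6  65.8] 60.3
scene 80 14 [604.3  55.   94.3] 83.6
scene 100 19 [603.9  53.1 111.8] 100.3
scene 120 15 [604.6  52.8 130. ] 120.7
scene 140 21 [603.7  53.3 148.7] 140.5
scene 160 9 [604.7  50.9 168.1] 161.0
```

The bar didn't move under about 50 N, so the lever is at its stop. Now I'll back off and lift out.

send_rows:
  steps:
    - [[-0.6,0.15,0,0,0],[-0.8,0.2,0,0,0],[0,0,-1,0,0],[0,0,-2,0,0],[0,0,-2,0,0],[0,0,-2,0,0],[0,0,-2,0,0],[0,0,0,0,0]]

```text
clock: 9.33
position: [381.7, 139.9, 243.9]
ee_rot: [0.227, 0.974, 0.002, -0.008]
contact_force: [1.2, 0.8, -3.6]
gripper_width: 29.2
```

```bash
python3 g.py "[448,-228,250]" 60.5; python3 bar.py; python3 tip.py | grep scene
```

```text
t 9.3333 pos [381.7 139.9 243.9] down [-0.016  0.008 -1.   ] yaw_y 63.81 turn needed 0.058
shift cm [-22.17 -30.09  -1.01] F [ 1.2  0.8 -3.6] w 29.219393946085965 j [ 0.74 -0.   -0.45 -0.02 -1.13 -2.76]
green ((586.8551635742188, 50.56085205078125), (49.453433990478516, 15.306136131286621), 79.48477172851562) travel -55.7
red ((660.7786865234375, 143.93499755859375), (51.719696044921875, 18.313793182373047), 79.37553405761719) travel -0.2
scene 40 18 [610.2  46.2  54.9] 50.1
scene 60 26 [602.8  47.9  67.2] 60.2
scene 80 6 [599.8  71.3  88.1] 80.9
scene 160 4 [598.9  30.7 173.5] 168.7
scene 180 14 [600.1  30.1 187. ] 180.2
scene 200 12 [599.1  30.  211. ] 200.6
scene 220 20 [600.2  29.9 231.3] 222.6
scene 240 19 [601.5  29.7 247.4] 240.7
```

send_rows:
  steps:
    - [[-1,-1.5,-0.3,0.006,0],[-2.1,-2.9,-0.2,0.006,0],[-2.1,-2.9,-0.1,0.006,0],[-2.1,-2.9,-0.1,0.006,0],[-2.1,-2.9,-0.1,0.006,0],[-2.1,-2.9,-0.1,0.006,0],[-2.1,-2.9,-0.1,0.006,0],[-2.1,-2.9,-0.1,0.006,0],[-1,-1.5,0,0,0],[0,0,0,0,0]]

```text
clock: 10.32
position: [409.0, -157.0, 230.3]
ee_rot: [0.251, 0.967, -0.007, -0.031]
contact_force: [-0.8, -0.3, -3.4]
gripper_width: 29.3
```

```bash
python3 g.py "[448,-228,250]" 60.5
```

```text
t 10.3167 pos [ 409.  -157.   230.3] down [-0.063  0.002 -0.998] yaw_y 60.95 turn needed 0.008
shift cm [-6.74 -4.37 -2.22] F [-0.8 -0.3 -3.4] w 29.3088957962695 j [ 0.01  0.09 -0.39 -0.   -1.15 -2.08]
```

send_rows:
  steps:
    - [[-2,-1.3,0,0,0],[-2.5,-1.5,0,0,0],[-1.2,-0.8,0,0,0],[0,0,0,0,0]]

```text
clock: 10.65
position: [436.9, -217.4, 219.8]
ee_rot: [0.253, 0.967, -0.006, -0.04]
contact_force: [-0.6, 0.6, -3.7]
gripper_width: 29.3
```

```bash
python3 g.py "[448.6,-228.6,150]" 60.5
```

```text
t 10.65 pos [ 436.9 -217.4  219.8] down [-0.08   0.008 -0.997] yaw_y 60.69 turn needed 0.003
shift cm [-2.08 -0.18  6.85] F [-0.6  0.6 -3.7] w 29.284470415500166 j [-0.13  0.2  -0.29  0.   -1.16 -1.96]
```

send_rows:
  steps:
    - [[0,0,0,0,0],[0,0,0,0,0],[0,0,0,0,0],[0,0,0,0,0],[0,0,0,0,0],[0,0,0,0,0],[0,0,0,0,0],[0,0,0,0,0],[0,0,0,0,0],[0,0,0,0,0]]

```text
clock: 11.48
position: [433.2, -212.2, 216.4]
ee_rot: [0.252, 0.967, -0.005, -0.044]
contact_force: [-0.0, 0.3, -2.5]
gripper_width: 29.2
```

```bash
python3 g.py "[448.6,-228.6,150]" 60.5
```

```text
t 11.4833 pos [ 433.2 -212.2  216.4] down [-0.088  0.012 -0.996] yaw_y 60.87 turn needed 0.006
shift cm [-2.69 -0.47  6.45] F [-0.   0.3 -2.5] w 29.22178246872867 j [-0.12  0.2  -0.3  -0.   -1.16 -1.96]
```

send_rows:
  steps:
    - [[-1.2,-0.2,1.5,0,0],[-1,-0.2,2,0,0],[-0.4,0,2,0,0],[0,0,2,0,0],[0,0,1,0,0],[0,0,0,0,0]]

```text
clock: 11.98
position: [449.8, -229.0, 129.2]
ee_rot: [0.252, 0.967, -0.005, -0.04]
contact_force: [0.4, -0.8, -2.5]
gripper_width: 29.2
```

```bash
python3 g.py "[448.6,-228.6,110]" 60.5
```

```text
t 11.9833 pos [ 449.8 -229.   129.2] down [-0.08   0.01  -0.997] yaw_y 60.87 turn needed 0.007
shift cm [-0.01  0.04  1.92] F [ 0.4 -0.8 -2.5] w 29.209346320775694 j [-0.15  0.32 -0.38  0.   -0.95 -1.93]
```

send_rows:
  steps:
    - [[0,0,1,0,0],[0,0,1,0,0],[0,0,0.6,0,0],[0,0,0.5,0,0],[0,0,0.3,0,0]]

```text
clock: 12.4
position: [449.5, -230.3, 100.2]
ee_rot: [0.25, 0.967, -0.007, -0.037]
contact_force: [-8.9, 7.3, 29.0]
gripper_width: 29.1
```

```bash
python3 g.py "[448.6,-228.6,98.6]" 60.5; python3 - <<'E'
from h import *
i,_=optics.get_image("scene")
cv2.imwrite("pics/w6.png",cv2.resize(i[140:280,100:240],(700,600)))
E
```

```text
t 12.4 pos [ 449.5 -230.3  100.2] down [-0.076  0.005 -0.997] yaw_y 61.07 turn needed 0.01
shift cm [0.15 0.11 0.16] F [-8.9  7.3 29. ] w 29.09859446734357 j [-0.15  0.36 -0.41  0.01 -0.88 -1.93]
```

View pics/w6.png

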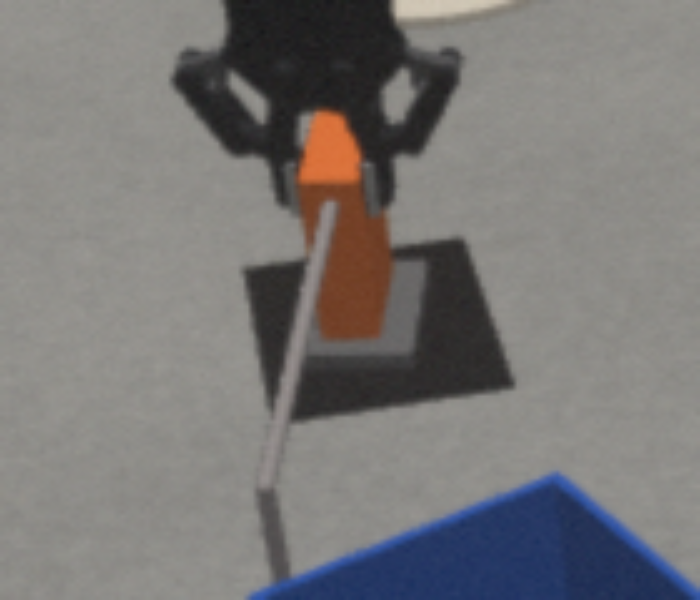

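The foot is on the mat, with 29 N upward at the tool. Now I'll release gently and leave straight up.

send_rows:
  steps:
    - [[0,0,0.1,0,0],[0,0,0,0,0.5],[0,0,0,0,1],[0,0,0,0,1],[0,0,0,0,1],[0,0,0,0,1],[0,0,0,0,1],[0,0,0,0,1]]

```text
clock: 13.12
position: [453.4, -231.4, 103.6]
ee_rot: [0.249, 0.968, -0.008, -0.032]
contact_force: [-0.4, 0.8, 0.4]
gripper_width: 85.5
```

```bash
python3 g.py "[448.6,-228.6,98.6]" 60.5; python3 - <<'E'
from h import *
i,_=optics.get_image("wrist")
cv2.imwrite("pics/w7.png",i)
E
```

```text
t 13.1167 pos [ 453.4 -231.4  103.6] down [-0.065  0.001 -0.998] yaw_y 61.19 turn needed 0.012
shift cm [0.52 0.03 0.53] F [-0.4  0.8  0.4] w 85.49739436541839 j [-0.15  0.35 -0.41  0.01 -0.87 -1.93]
```

View pics/w7.png

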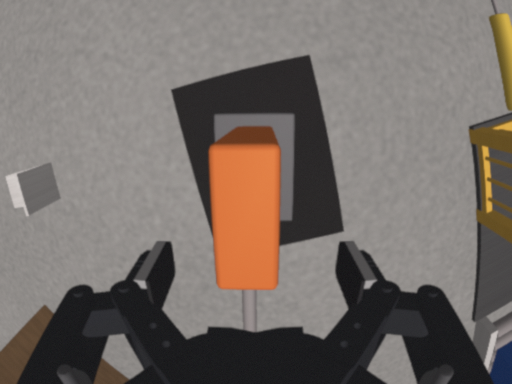

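The hook is standing and the fingers are clear on both sides of the block, which is at px (210–280, 140–290). I'll retreat upward.

send_rows:
  steps:
    - [[0,0,-1.5,0,1],[0,0,-2.5,0,1],[0,0,-3,0,1],[0,0,-3,0,1],[0,0,-3,0,1],[0,0,0,0,1],[0,0,0,0,1]]

```text
clock: 13.75
position: [460.6, -231.6, 236.5]
ee_rot: [0.25, 0.968, -0.008, -0.036]
contact_force: [-0.5, -0.8, -0.5]
gripper_width: 85.5
```

```bash
python3 g.py "[448.6,-228.6,230]" 60.5; python3 bar.py; python3 - <<'E'
from h import *
s=arm.read_state(); i,d=optics.get_image("wrist"); c=optics.get_calibration("wrist");K=np.array(c["K"]);H=np.array(c["hand_eye"])
h=cv2.cvtColor(i,cv2.COLOR_BGR2HSV); m=((h[...,0]>=5)&(h[...,0]<=18)&(h[...,1]>130)&(h[...,2]>180)); m[:110]=0;m[260:]=0;m[:,:205]=0;m[:,295:]=0
v,u=np.nonzero(m); x=(u-K[0,2])/K[0,0]; y=(v-K[1,2])/K[1,1]; r=np.hypot(x,y)+1e-9
ray=np.c_[np.sin(r)*x/r,np.sin(r)*y/r,np.cos(r)]
M=R.from_quat(s["ee_rot"]).as_matrix(); W=ray@H[:3,:3].T@M.T; o=s["position"]+M@H[:3,3]
P=o+W*((133-o[2])/W[:,2])[:,None]
print("grip",cv2.minAreaRect(P[:,:2].astype(np.float32)))
Q=o+W*(d[v,u]/ray[:,2])[:,None]; Q=Q[d[v,u]>0]; print("top z",np.percentile(Q[:,2],[5,50,95]))
A=np.c_[Q[:,:2]-Q[:,:2].mean(0),np.ones(len(Q))]; print("top slope",np.linalg.lstsq(A,Q[:,2],rcond=None)[0].round(3))
b,_=optics.get_image("scene"); cv2.imwrite("pics/w8.png",cv2.resize(b[120:290,100:400],None,fx=2.5,fy=2.5))
E
```

```text
t 13.75 pos [ 460.6 -231.6  236.5] down [-0.073  0.003 -0.997] yaw_y 61.15 turn needed 0.011
shift cm [ 1.15 -0.3   0.74] F [-0.5 -0.8 -0.5] w 85.46875809111563 j [-0.15  0.23 -0.21  0.01 -1.21 -1.93]
green ((587.0717163085938, 51.42825698852539), (47.53205490112305, 15.875126838684082), 80.20482635498047) travel -55.7
red ((660.7786865234375, 143.93496704101562), (51.719696044921875, 18.313806533813477), 79.3756103515625) travel -0.2
grip ((429.5846862792969, -222.56878662109375), (26.901500701904297, 65.6861343383789), 61.65045928955078)
top z [131.58726014 132.74517798 133.89985839]
top slope [-3.00000e-03 -3.00000e-03  1.32756e+02]
```

View pics/w8.png

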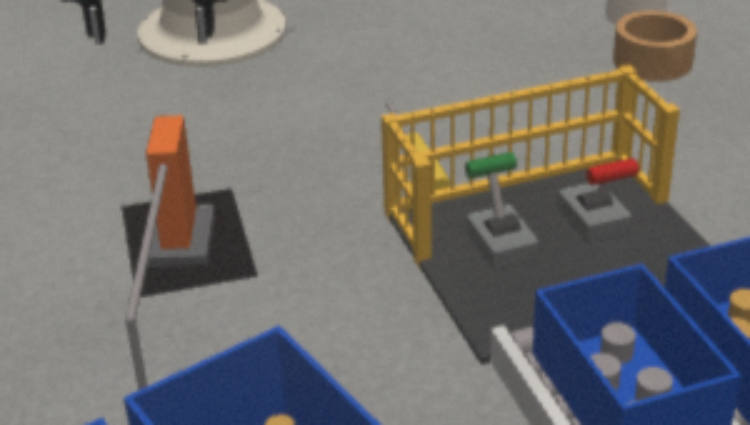

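The hook is upright at px (170,190) on its mat, about 4 mm from where it started. The green lever leans towards the robot and the red one away. I'll hand the job in.

```bash
python3 -c "
from bench import job; print(job.job_done())"
```

```text
the job is handed in; nothing more can be done
None
```

I gripped the hook and carried it over the guard. I pulled the green lever to its stop with the hook's leg, stood the hook back on its mat and let go. The job was handed in at about 14 s; no verdict was reported.

**Last checks:**
- **Hook:** it stands about 4 mm from where it started. Its top face is level to within 0.3° at about 133 mm high, as it should be. The gripper is open and about 100 mm above it, with no contact force.
- **Green lever:** the bar travelled about 56 mm. A second pull of about 50 N did not move it further, so I took it to be at its stop.
- **Red lever:** it did not move (0.2 mm measured).

**What disagreed or was not tidy:**
- The 56 mm of travel is short of the nominal 62 mm. It fits if the bar started 25–30 mm beyond its hinge. Depending on that start, the lever is at about 0.9–1.0 rad, above the 0.85 limit.
- The scene camera reads positions about 5 mm differently from the top camera. I relied on the top camera.
- The tool tilted by about 4–5° over the moves, so the hook was set down with a press of roughly 30 N. It settled upright.

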